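# Tip the walnuts out of the dipper and stand it on the mat

### The job

Take the aluminium dipper out from under the wire shelf by its purple handle, tip all four walnuts out of it into the white bowl, and then gently set the empty dipper down upright on the grey mat tile with its whole foot on the tile, and let go. Leave the bowl where it stands, and leave the nested cups and the shoe brush alone.

Things in the scene. Friction and masses are not known exactly. Their poses are not given: they have to be found in the camera images.
- rack: Fixed galvanised riser rack, 300 wide (its y), 200 deep (its x), 250 mm high; 14 mm corner posts at x +-100, y +-150 mm; wire shelf of 6 mm rods along y, 243 mm above the table, over the whole depth. Open front faces its -x. A purple scoop is clipped outside its +y side, out to y = 200 mm. Origin: on the table under its centre, z up.
- pot: Loose aluminium dipper pot, 0.16 kg, standing under the rack's shelf. Round, open at the top, 85 mm high, outer radius 45 mm at the foot flaring straight to 66 mm at the rim, wall 3 mm, floor 4 mm. A purple handle leaves its -x side, rising outward at 45 degrees to a free end at (-140, 0, 145) mm. Origin: centre of the foot's underside; z along the pot's axis to the mouth.
- pot_grip (a point): Good grip on the pot's purple handle, at (-114, 0, 119) mm in the pot's frame, axes as the pot's. The handle is a straight flat-sided bar along (-0.707, 0, 0.707), 14 mm thick along y (pinch it along y), 26 mm deep, 114 mm long.
- walnut1: Round brown walnut, 31 mm diameter, 13 g, one of four lying in the pot. Origin: its centre.
- walnut2: Round brown walnut, 31 mm diameter, 13 g, one of four lying in the pot. Origin: its centre.
- walnut3: Round brown walnut, 31 mm diameter, 13 g, one of four lying in the pot. Origin: its centre.
- walnut4: Round brown walnut, 31 mm diameter, 13 g, one of four lying in the pot. Origin: its centre.
- bowl: Loose white ceramic bowl, rim radius 100 mm, 65 mm high, 0.6 kg. Origin: centre of its underside, z up.
- mat: Fixed dark grey mat tile, 160 x 160 x 6 mm, flat on the table. Origin: centre of its underside; x and y along its edges.
- cups: Bystander: two nested aluminium cups, radius 38, 102 mm high. Origin: centre of the underside.
- brush: Bystander: shoe brush with wooden back, 50 x 150 x 42 mm (long along its y). Origin: centre of the underside.
Not all that is in view belongs to the job. Several things have the shape of the bowl; the one meant has the colours described above.

How it is judged:
On the way:
1. The pot is tipped by more than 60 degrees with its foot within 0.25 m of the bowl's centre, seen from above (angle between pot's own z axis and vertical above 1.05 rad and horizontal distance between pot and bowl below 0.25 m), for 0.05 s.
At the end, for the whole second after the job is handed in: All four walnuts lie in the bowl (centres within 90 mm of its axis and below 75 mm); the bowl is upright and within 30 mm of where it began; the pot stands upright (within 0.1 rad) and still on the mat tile, its axis within 36 mm of the tile's centre along each of the tile's edges (horizontal distance between each of walnut1, walnut2, walnut3, walnut4 and bowl below 0.09 m and height (world z) of each of walnut1, walnut2, walnut3, walnut4 below 0.075 m and linear speed of each of walnut1, walnut2, walnut3, walnut4 below 0.3 m/s and x of pot in the frame of mat between -0.036 and 0.036 m and y of pot in the frame of mat between -0.036 and 0.036 m and z of pot in the frame of mat between 0.002 and 0.012 m and angle between each of pot, bowl's own z axis and vertical below 0.1 rad and linear speed of pot below 0.02 m/s and distance of bowl from where it was at the start of the episode below 0.03 m); the robot touches nothing.
It fails at once if cups moved more than 30 mm (distance of cups from where it was at the start of the episode above 0.03 m).
It fails at once if brush moved more than 30 mm (distance of brush from where it was at the start of the episode above 0.03 m).
It fails at once if the pot is banged down on the mat (more than 40 N) (contact force between pot and mat above 40 N).
It also fails if it takes over 67 s, if anything falls off the work surface, if the arm or the gripper's body presses on something with over 40 N, if the wrist force passes 120 N, or if a joint passes its speed limit or range.

### The arm

A 6-joint arm with a two-finger parallel gripper is mounted at the origin on the work surface. World frame = base frame: x ahead of the robot, y to its left, z up, the work surface at z = 0. Lengths are in m, angles in rad, forces in N, time in s.
With the tool pointing down it reaches from about 0.35 to 0.875 m from the base axis. Payload 4.2 kg.
Tool frame: the origin (TCP) lies midway between the tips of the shut fingers; the grasp point (between the pads) lies 19 mm behind it; z points along the fingers, y is the direction in which the jaws open and shut (so a half turn about z gives the same grasp; the last joint's range is limited). The gripper opens to 85 mm and grips with 20 to 120 N. Pads are 22 mm wide; open, the fingers measure 114 mm over their backs; the gripper's body (76 mm by 85 mm) begins 54 mm behind the grasp point. The pads swing forward as they close: fully open they stand 13 mm farther back than shut.
Start: joints at [1.383, 0.385, 0.008, 0, -1.194, -0.259], TCP at [0.27, 0.564, 0.231] pointing down, gripper open.
Joint ranges: [-3.14, 3.14], [-1.21, 2.06], [-1.07, 1.41], [-3.16, 2.05], [-2.99, -0.16], [-3.1, 3.1]. Speed limits (rad/s): [2.79, 2.79, 3.14, 3.14, 3.14, 3.14].

### API

Orientations are given as a rotation vector (axis times angle).
In Python, from cell import * gives the robot as it stands.
- The arm moves only by the shell command python3 -m crank 'ROWS' [FORCE]. ROWS is JSON, a list that holds one entry, the list of rows, each a list of 7 numbers: the shift along the world's x, y, z in m, then the turn, a rotation vector about the world's x, y, z in degrees, then the closure in counts, from 0 (fully open) to 255 (shut). In form: [[[tx, ty, tz, ax, ay, az, hand], ...]]. A call has 1 to 20 rows; each row is the pose to reach, as a shift and turn from the pose commanded when the call began; what a row does not reach only later rows make up. A row lasts 1/12 s, in which the tool goes at most 41.7 mm and 7.16 degrees, less where a joint would pass 70% of its speed; a pose out of reach is approached as far as the arm can. A call with a gripper value outside its range is refused whole. The fingers move at their own pace and stop on an object; FORCE is the grip in N (left out, the last holds). Time passes only in rows, so rows that repeat a pose let the fingers close. It gives the time, the measured TCP pose, the force and the opening at its end, in the units of the state.
- get_state(): the state, without advancing time (a new reading comes with each control period).
- camera(name): name is "side" or "top" or "wrist"; returns the picture (480x640x3 uint8, red, green, blue); there is no depth.
- camera_info(name): a dict with "vertical_fov" (degrees; the focal length in pixels is half the picture's height over the tangent of half this angle, whatever the lens; pixels are square), "cx", "cy" (the principal point, pixels), "k1" (the pictures are not rectified: a ray, as slopes to the right and down, at radius r is drawn at 1 + k1 r^2 times it, then the intrinsics apply), "extrinsics" (4x4, takes a point from camera to world coordinates); the wrist camera has in their place "tool_from_camera" (4x4, takes a point from camera to tool coordinates, whose origin is the TCP and whose axes are the flange's). Camera axes: x right, y down, z forward; pixel columns grow to the right and rows downward; lengths in m; the calibration is good to about 2 mm. A picture is of the moment at which its call begins: read the wrist's pose just before it. camera_info takes no time and is no camera call.
- sign_off(): hands the job in, once; it reports no verdict.
The state is a dict: "time": time; "joint_positions": joint angles; "joint_velocities": joint speeds; "joint_torque": joint torques, N m; "ee_pos": TCP position; "ee_rot": TCP orientation; "contact_force": force on the tool from outside, world axes, zero at the start; "moment": the same for the moment, N m; "width": finger opening in m.
Only numpy, scipy, OpenCV 4.12 (cv2) and the standard library are available. Lean on these libraries where they do the work, as an engineer would, in place of code of your own. Each camera call takes 0.05 s, during which the arm holds its last target.

## Working session

There is one attempt and no reset: what is moved stays moved. The work goes in short steps, Python scripts to look and compute and a shell command to move; the robot and the scene stay as the last step left them, time stands still between calls to the robot, and variables do not carry over. Pictures are saved under pics/ and viewed, and the job is handed in when it is done.

```bash
ls; mkdir -p pics; python3 - <<'E'
from cell import *
import cv2
for n in ["side","top","wrist"]:
    cv2.imwrite(f"pics/{n}0.png",camera(n)[:,:,::-1]); print(n,camera_info(n))
print(get_state())
E
```

```text
pics
side {'vertical_fov': 46.748071895116034, 'cx': 314.7191861792591, 'cy': 245.54264579678144, 'k1': -0.03246647661704573, 'extrinsics': array([[-0.99266033,  0.074932  , -0.09492455,  0.64661184],
       [ 0.12089481,  0.63528761, -0.76275428,  0.90801436],
       [ 0.00314969, -0.7686318 , -0.6396837 ,  0.97885524],
       [ 0.        ,  0.        ,  0.        ,  1.        ]])}
top {'vertical_fov': 48.21480727907894, 'cx': 303.3628490323147, 'cy': 238.29554061605222, 'k1': 0.020534683302026235, 'extrinsics': array([[-0.01006763, -0.99947802,  0.03069742,  0.46166344],
       [-0.99994444,  0.01015872,  0.00281255, -0.1155436 ],
       [-0.00312293, -0.0306674 , -0.99952477,  1.23979087],
       [ 0.        ,  0.        ,  0.        ,  1.        ]])}
wrist {'vertical_fov': 62.8541473563627, 'cx': 319.3639351498876, 'cy': 240.89301269362556, 'k1': 0.0010269365984066803, 'tool_from_camera': array([[-3.81566661e-04, -9.48800173e-01, -3.15876695e-01,
         8.19965958e-02],
       [ 9.99999667e-01, -5.89859233e-04,  5.63802306e-04,
         9.45874213e-04],
       [-7.21258510e-04, -3.15876374e-01,  9.48800082e-01,
        -1.43280845e-01],
       [ 0.00000000e+00,  0.00000000e+00,  0.00000000e+00,
         1.00000000e+00]])}
{'time': 0.15, 'joint_positions': array([ 1.38259909e+00,  3.85422066e-01,  6.97647312e-03, -3.63159016e-04,
       -1.19396601e+00, -2.58547534e-01]), 'joint_velocities': array([ 0.0006099 , -0.00382637,  0.00535622,  0.00200043,  0.00079063,
        0.00108718]), 'joint_torque': array([ 7.74999580e-05, -3.92679977e+01,  1.88581485e+01,  4.18852866e+00,
       -3.41108142e-03, -1.20054713e-07]), 'ee_pos': array([0.26984833, 0.56328589, 0.23046014]), 'ee_rot': array([ 3.06191041e+00, -6.95768741e-01, -4.40467738e-04]), 'contact_force': array([ 0.1684902 , -0.22571971, -0.43661236]), 'moment': array([-0.00311356, -0.01383364, -0.02108503]), 'width': 0.08512666491480661}
```

View pics/side0.png

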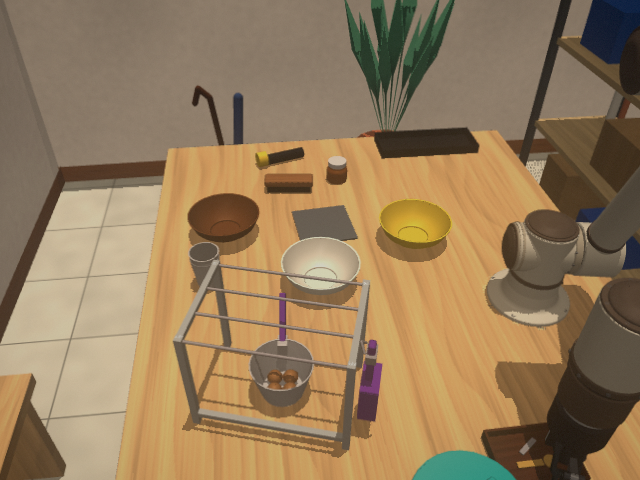

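View pics/top0.png

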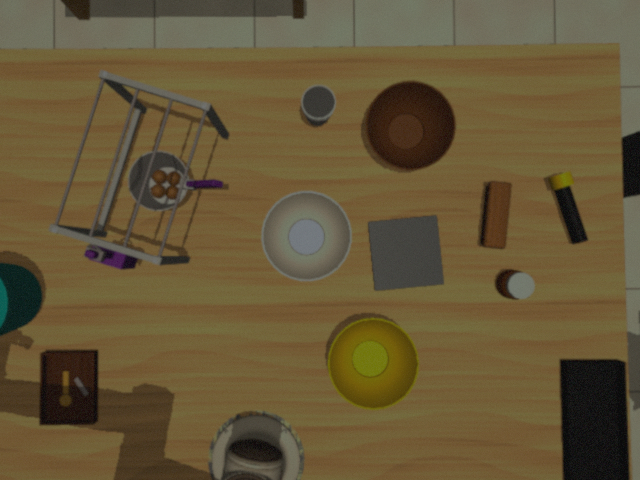

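View pics/wrist0.png

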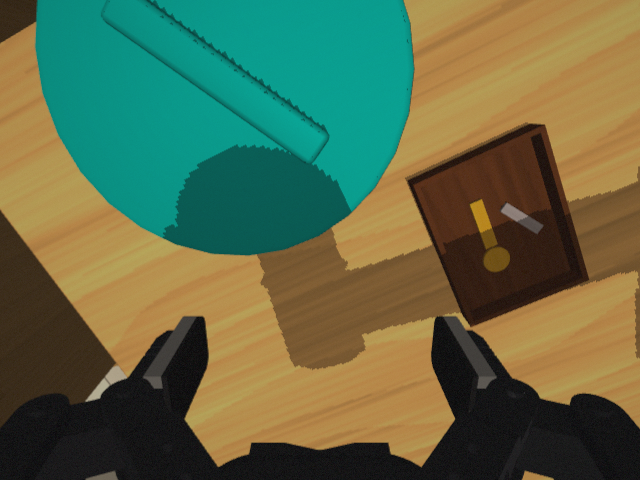

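```bash
cat > h.py <<'E'
import numpy as np, cv2
from cell import *
def ray(n,uv):
    i=camera_info(n); f=240/np.tan(np.radians(i["vertical_fov"]/2))
    K=np.array([[f,0,i["cx"]],[0,f,i["cy"]],[0,0,1]])
    p=cv2.undistortPoints(np.array([[uv]],float),K,np.array([i["k1"],0,0,0.]))[0,0]
    E=i["extrinsics"]; return E[:3,3],E[:3,:3]@np.array([p[0],p[1],1])
def atz(n,uv,z):
    o,d=ray(n,uv); return o+d*(z-o[2])/d[2]
def proj(n,P):
    i=camera_info(n); f=240/np.tan(np.radians(i["vertical_fov"]/2)); E=i["extrinsics"]
    c=(np.atleast_2d(P)-E[:3,3])@E[:3,:3]; s=c[:,:2]/c[:,2:]
    s=s*(1+i["k1"]*(s**2).sum(1,keepdims=True)); return s*f+[i["cx"],i["cy"]]
def tri(uvs):
    A=np.zeros((3,3));b=np.zeros(3)
    for n,uv in uvs:
        o,d=ray(n,uv);d=d/np.linalg.norm(d);M=np.eye(3)-np.outer(d,d);A+=M;b+=M@o
    return np.linalg.solve(A,b)
E
python3 - <<'E'
import cv2
t=cv2.imread('pics/top0.png'); s=cv2.imread('pics/side0.png')
cv2.imwrite('pics/tc.png',cv2.resize(t[60:280,40:240],None,fx=2.7,fy=2.7,interpolation=cv2.INTER_CUBIC)*1)
cv2.imwrite('pics/sc.png',cv2.resize(s[250:450,170:400],None,fx=3,fy=3,interpolation=cv2.INTER_CUBIC))
cv2.imwrite('pics/tc2.png',cv2.resize(t[170:310,240:460],None,fx=3.6,fy=3.6,interpolation=cv2.INTER_CUBIC))
E
```

```text
(no output)
```

View pics/tc.png

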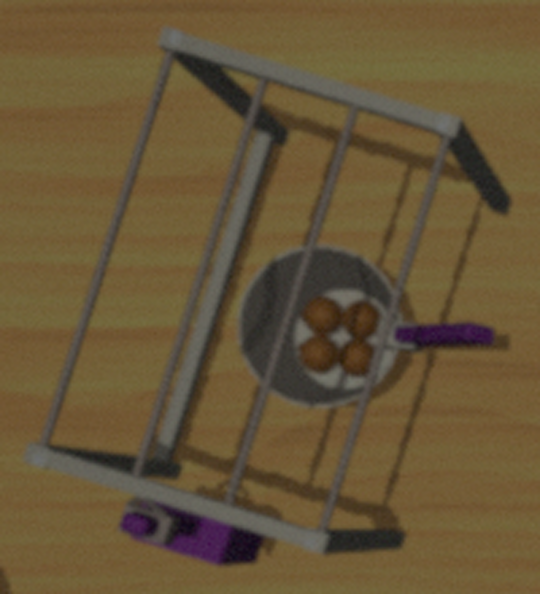

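View pics/sc.png

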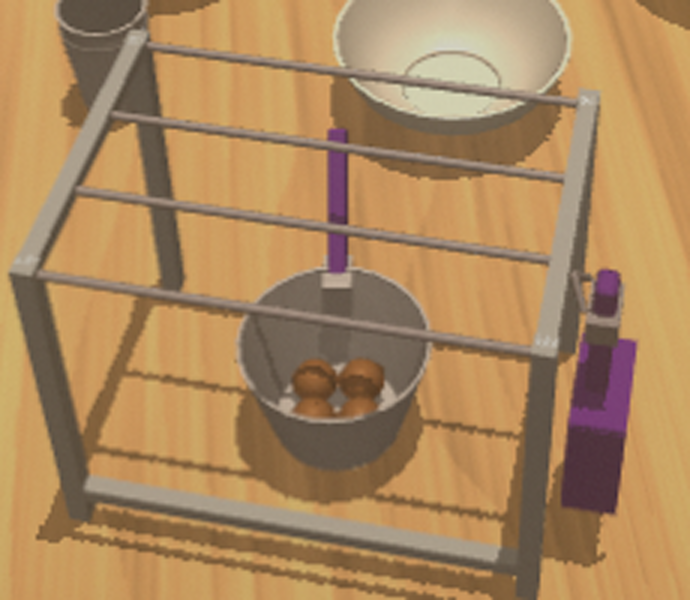

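View pics/tc2.png

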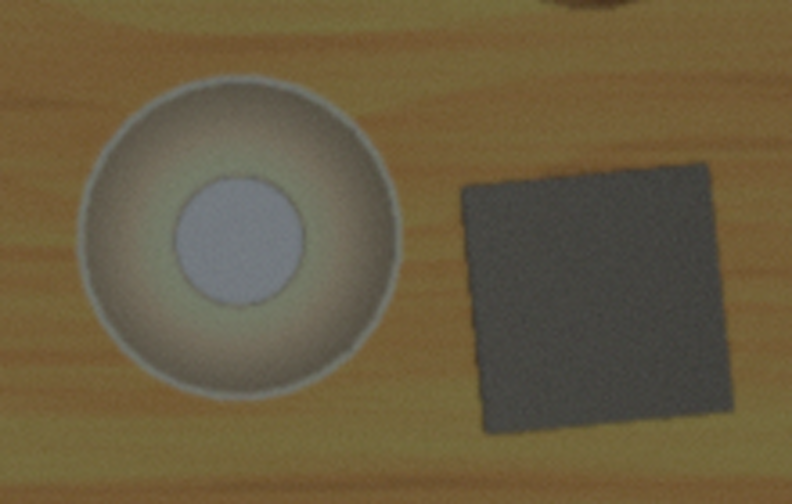

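```bash
python3 - <<'E'
from h import *
T=lambda x,y:(40+x/2.7-.3,60+y/2.7-.3)
S=lambda x,y:(170+x/3-.3,250+y/3-.3)
T2=lambda x,y:(240+x/3.6-.3,170+y/3.6-.3)
print("rack corners top", [atz("top",T(*c),.25).round(3) for c in [(173,38),(455,124),(320,542),(37,455)]])
print("rack corners side", [atz("side",S(*c),.25).round(3) for c in [(588,98),(137,40),(27,267),(546,345)]])
c=[atz("top",T(*c),.25) for c in [(173,38),(455,124),(320,542),(37,455)]]
print("rack ctr",np.mean(c,0))
print("rim top",[atz("top",T(*p),.085).round(3) for p in [(240,322),(399,322),(320,247),(320,407)]])
print("rim side",[atz("side",S(*p),.085).round(3) for p in [(238,345),(430,345),(335,267),(335,425)]])
print("tip tri",tri([("top",T(492,334)),("side",S(338,129))]))
print("tip145",atz("top",T(492,334),.145),atz("side",S(338,129),.15))
print("handle base",atz("top",T(398,334),.05))
print("bowl",[atz("top",T2(*p),.065).round(3) for p in [(80,238),(402,238),(240,76),(240,399)]])
print("mat",[atz("top",T2(*p),.006).round(3) for p in [(461,186),(709,163),(734,410),(486,434)]],np.mean([atz("top",T2(*p),.006).round(3) for p in [(461,186),(709,163),(734,410),(486,434)]],0))
print("cup",atz("top",(318,101),.102), "brush",atz("top",(497,214),.042),"brownbowl",atz("top",(410,125),.065),"yellow",atz("top",(372,362),.065))
E
```

```text
rack corners top [array([0.802, 0.255, 0.25 ]), array([0.74 , 0.062, 0.25 ]), array([0.454, 0.155, 0.25 ]), array([0.515, 0.347, 0.25 ])]
rack corners side [array([0.455, 0.159, 0.25 ]), array([0.74, 0.07, 0.25]), array([0.8  , 0.259, 0.25 ]), array([0.515, 0.348, 0.25 ])]
rack ctr [0.62780584 0.20472004 0.25      ]
rim top [array([0.629, 0.264, 0.085]), array([0.628, 0.137, 0.085]), array([0.689, 0.2  , 0.085]), array([0.56 , 0.2  , 0.085])]
rim side [array([0.69 , 0.197, 0.085]), array([0.562, 0.212, 0.085]), array([0.62 , 0.137, 0.085]), array([0.63 , 0.268, 0.085])]
tip tri [0.61020157 0.05431935 0.13793612]
tip145 [0.60945803 0.05320251 0.145     ] [0.61052092 0.06662074 0.15      ]
handle base [0.62303457 0.14526267 0.05      ]
bowl [array([ 0.504, -0.021,  0.065]), array([ 0.502, -0.217,  0.065]), array([ 0.602, -0.12 ,  0.065]), array([ 0.405, -0.118,  0.065])]
mat [array([ 0.537, -0.261,  0.006]), array([ 0.55 , -0.419,  0.006]), array([ 0.393, -0.432,  0.006]), array([ 0.379, -0.274,  0.006])] [ 0.46475 -0.3465   0.006  ]
cup [ 0.78968967 -0.14656095  0.102     ] brush [ 0.54823814 -0.54429295  0.042     ] brownbowl [ 0.74477342 -0.34939613  0.065     ] yellow [ 0.22741851 -0.25861046  0.065     ]
```

Candidates: the purple parts are the handle at top (205,184) and the scoop at top (110,258). The bowls are white (307,236), brown (410,125), yellow (372,362) and teal (10,298). I choose the handle at (205,184), which joins the pot holding the four walnuts, and the white bowl at (307,236). The close crop confirms both. First I lift clear and swing over to the rack's front.

```bash
python3 -m crank '[[[0,0,0.04,0,0,0,0],[0,0,0.08,0,0,0,0],[0,0,0.12,0,0,0,0],[0,0,0.17,0,0,0,0],[0.02,-0.04,0.2,0,0,-6,0],[0.04,-0.075,0.2,0,0,-12,0],[0.06,-0.11,0.2,0,0,-18,0],[0.08,-0.145,0.2,0,0,-24,0],[0.1,-0.18,0.2,0,0,-30,0],[0.12,-0.215,0.2,0,0,-36,0],[0.14,-0.25,0.2,0,0,-42,0],[0.16,-0.285,0.2,0,0,-48,0],[0.18,-0.32,0.2,0,0,-54,0],[0.2,-0.355,0.2,0,0,-60,0],[0.22,-0.39,0.2,0,0,-66,0],[0.24,-0.425,0.2,0,0,-72,0],[0.26,-0.46,0.2,0,0,-78,0],[0.28,-0.5,0.2,0,0,-84,0],[0.3,-0.54,0.2,0,0,-90,0],[0.31,-0.58,0.2,0,0,-90,0]]]'
cat > tgt.py <<'E'
from h import *
from scipy.spatial.transform import Rotation as R
def target(down=30,yaw=None,pot=(0.625,0.2005,0),hd=(-.104,-.9946),back=0.0,roll=0):
    px=-np.array([hd[0],hd[1],0]);px/=np.linalg.norm(px);Z=np.array([0,0,1.]);py=np.cross(Z,px)
    d=np.radians(down);t=np.cos(d)*px-np.sin(d)*Z
    x=np.cross(py,t); M=np.c_[x,py,t]
    g=np.array(pot)-.114*px+.119*Z
    return g+t*(.019-back),R.from_matrix(M)
def turn(Rt):
    s=get_state(); return (Rt*R.from_rotvec(s["ee_rot"]).inv()).as_rotvec(degrees=True)
E
python3 - <<'E'
from tgt import *
s=get_state();print(s["time"],s["joint_positions"].round(3),s["ee_pos"],s["ee_rot"],s["contact_force"])
for b in (0,.14):
    p,r=target(back=b);print(p,p-s["ee_pos"],turn(r),r.as_matrix().round(2))
E
```

```text
time: 1.82
ee_pos: [0.5796, -0.0127, 0.4301]
ee_rot: [1.669, -2.66, -0.001]
contact_force: [0.2, -0.3, -0.3]
width: 0.0858
1.8167 [ 0.257  0.244  0.289 -0.    -1.618 -0.707] [ 0.57957918 -0.01265019  0.43013652] [ 1.66906764e+00 -2.66003291e+00 -1.31585274e-03] [ 0.17594522 -0.25514576 -0.30409356]
[0.6148555  0.10348342 0.1095    ] [ 0.03527631  0.11613361 -0.32063652] [ 57.99160122 -16.57075546  17.92142558] [[-0.05 -0.99  0.09]
 [-0.5   0.1   0.86]
 [-0.87 -0.   -0.5 ]]
[ 0.60224645 -0.0171027   0.1795    ] [ 0.02266727 -0.00445251 -0.25063652] [ 57.99160122 -16.57075546  17.92142558] [[-0.05 -0.99  0.09]
 [-0.5   0.1   0.86]
 [-0.87 -0.   -0.5 ]]
```

```bash
python3 -m crank '[[[0,-0.01,0,5.8,-1.7,1.8,0],[0,-0.02,0,11.6,-3.3,3.6,0],[0,-0.03,0,17.4,-5,5.4,0],[0.005,-0.04,-0.01,23.2,-6.6,7.2,0],[0.01,-0.04,-0.02,29,-8.3,9,0],[0.015,-0.04,-0.03,34.8,-9.9,10.8,0],[0.02,-0.04,-0.04,40.6,-11.6,12.5,0],[0.02,-0.04,-0.05,46.4,-13.3,14.3,0],[0.02,-0.04,-0.06,52.2,-14.9,16.1,0],[0.02,-0.04,-0.07,58,-16.6,17.9,0],[0.02,-0.04,-0.1,58,-16.6,17.9,0],[0.02,-0.04,-0.1,58,-16.6,17.9,0],[0.02,-0.04,-0.1,58,-16.6,17.9,0]]]'
python3 - <<'E'
from tgt import *
s=get_state();print(s["time"],s["joint_positions"].round(3),s["ee_pos"],s["ee_rot"],s["contact_force"])
for b in (0,.14):
    p,r=target(back=b);print(p,p-s["ee_pos"],turn(r))
E
```

```text
time: 2.9
ee_pos: [0.5983, -0.0512, 0.3296]
ee_rot: [-1.484, 1.65, 0.86]
contact_force: [0.6, -0.0, 1.1]
width: 0.0855
2.9 [-0.363  0.447  0.31  -1.012 -1.723  0.249] [ 0.59827687 -0.05124745  0.32957849] [-1.4842695   1.64960324  0.85991458] [ 0.61668022 -0.04670077  1.09655689]
[0.6148555  0.10348342 0.1095    ] [ 0.01657862  0.15473087 -0.22007849] [-0.09960034 -0.06128459  0.02928383]
[ 0.60224645 -0.0171027   0.1795    ] [ 0.00396958  0.03414475 -0.15007849] [-0.09960034 -0.06128459  0.02928383]
```

```bash
python3 -m crank '[[[0,0,-0.04,0,0,0,0],[0,0,-0.08,0,0,0,0],[0,0.01,-0.12,0,0,0,0],[0.004,0.034,-0.15,0,0,0,0],[0.004,0.034,-0.15,0,0,0,0],[0.004,0.034,-0.15,0,0,0,0]]]' 60
python3 - <<'E'
from tgt import *
s=get_state();print(s["joint_positions"].round(3))
p,r=target();print(p-s["ee_pos"],turn(r))
w=camera("wrist");cv2.imwrite("pics/w1.png",w[:,:,::-1])
t=camera("top");cv2.imwrite("pics/t1.png",cv2.resize(t[60:280,40:280],None,fx=2.7,fy=2.7,interpolation=cv2.INTER_CUBIC)[:,:,::-1])
t=camera("side");cv2.imwrite("pics/s1.png",cv2.resize(t[200:450,170:430],None,fx=2.4,fy=2.4,interpolation=cv2.INTER_CUBIC)[:,:,::-1])
E
```

```text
time: 3.4
ee_pos: [0.6029, -0.0155, 0.182]
ee_rot: [-1.49, 1.645, 0.856]
contact_force: [0.3, -0.5, 0.5]
width: 0.0853
[-0.308  0.578  0.136 -1.015 -1.516  0.486]
[ 0.01199136  0.11898685 -0.07248062] [-0.00498899  0.22247196 -0.18102055]
```

View pics/w1.png

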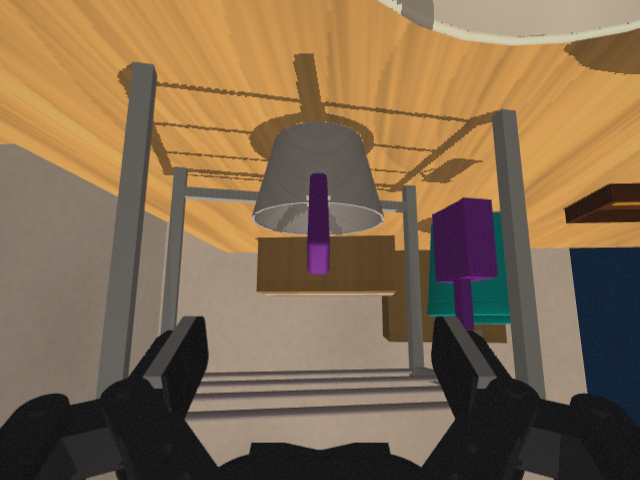

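View pics/t1.png

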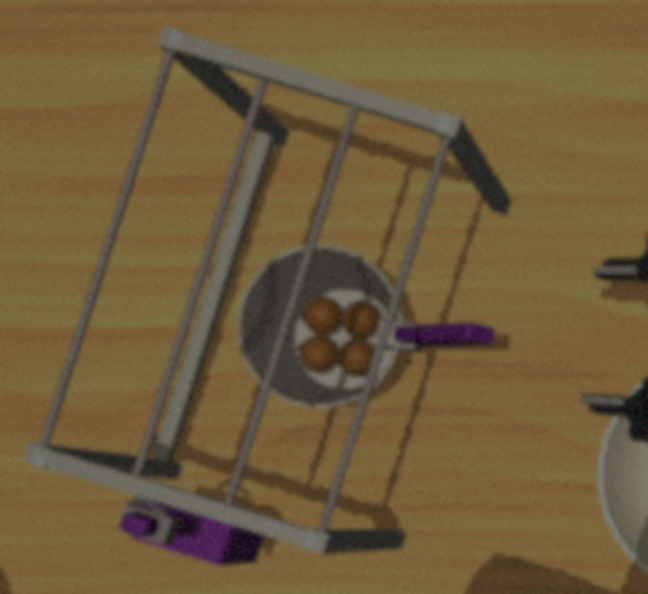

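View pics/s1.png

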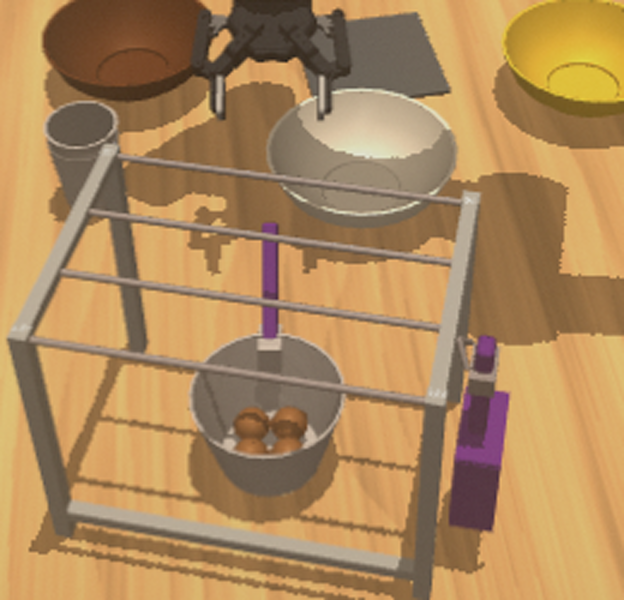

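The wrist view shows the handle centred at column 318, midway between the fingers, with the pot straight ahead between the posts. Advancing.

```bash
python3 -m crank '[[[0.003,0.03,-0.018,0,0,0,0],[0.006,0.06,-0.036,0,0,0,0],[0.009,0.09,-0.054,0,0,0,0],[0.011,0.11,-0.066,0,0,0,0],[0.012,0.119,-0.0725,0,0,0,0],[0.012,0.119,-0.0725,0,0,0,0],[0.012,0.119,-0.0725,0,0,0,0]]]' 90
python3 - <<'E'
from tgt import *
s=get_state();print(s["joint_positions"].round(3))
p,r=target();print(p-s["ee_pos"],turn(r),s["contact_force"])
w=camera("wrist");cv2.imwrite("pics/w2.png",w[:,:,::-1])
t=camera("side");cv2.imwrite("pics/s2.png",cv2.resize(t[200:450,170:430],None,fx=2.4,fy=2.4,interpolation=cv2.INTER_CUBIC)[:,:,::-1])
E
```

```text
time: 4.13
ee_pos: [0.6153, 0.1012, 0.1102]
ee_rot: [-1.489, 1.645, 0.852]
contact_force: [-0.4, 0.6, 0.1]
width: 0.0855
[-0.141  0.636  0.038 -1.11  -1.31   0.554]
[-0.00045579  0.00228242 -0.00070437] [ 0.03806771  0.38025323 -0.0355717 ] [-0.35398065  0.5639469   0.11122596]
```

View pics/w2.png

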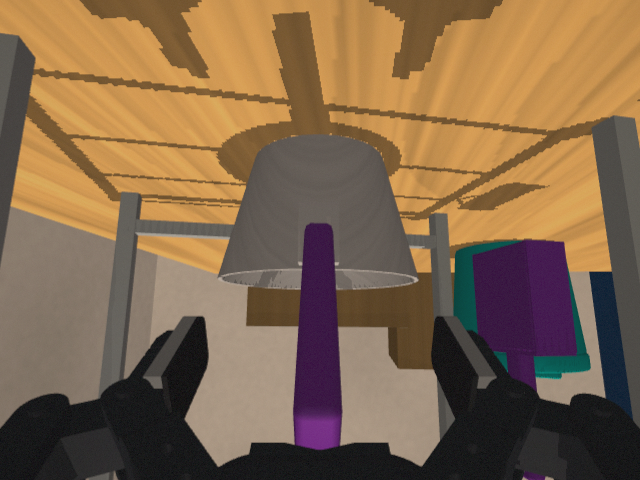

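View pics/s2.png

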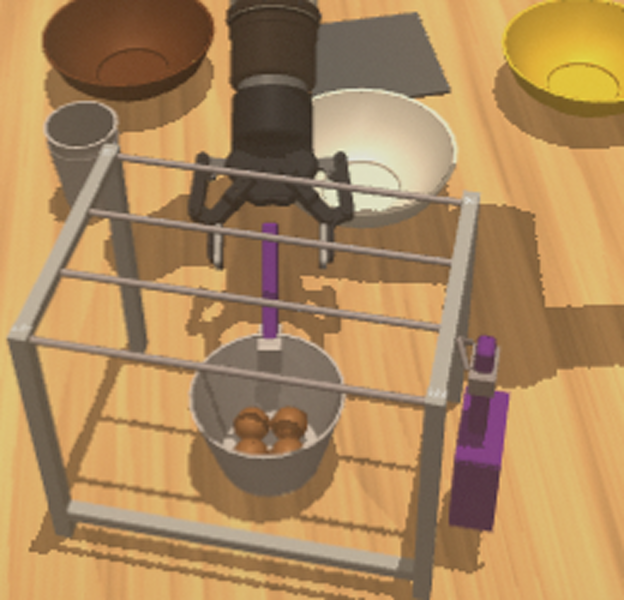

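```bash
python3 -m crank '[[[0,0,0,0,0,0,60],[0,0,0,0,0,0,120],[0,0,0,0,0,0,170],[0,0,0,0,0,0,215],[0,0,0,0,0,0,255],[0,0,0,0,0,0,255],[0,0,0,0,0,0,255],[0,0,0,0,0,0,255],[0,0,0,0,0,0,255],[0,0,0,0,0,0,255]]]' 100
```

```text
time: 5.07
ee_pos: [0.6146, 0.1019, 0.109]
ee_rot: [-1.487, 1.646, 0.855]
contact_force: [0.6, -1.2, 0.6]
width: 0.0125
```

```bash
python3 -m crank '[[[0,0,0.003,0,0,0,255],[0,0,0.008,0,0,0,255],[0,0,0.014,0,0,0,255],[0,0,0.02,0,0,0,255],[-0.001,-0.005,0.02,0,0,0,255],[-0.001,-0.013,0.02,0,0,0,255],[-0.002,-0.024,0.022,0,0,0,255],[-0.004,-0.036,0.026,0,0,0,255],[-0.005,-0.048,0.03,0,0,0,255],[-0.006,-0.06,0.036,0,0,0,255],[-0.007,-0.072,0.044,0,0,0,255],[-0.009,-0.085,0.054,0,0,0,255],[-0.01,-0.1,0.064,0,0,0,255],[-0.012,-0.115,0.074,0,0,0,255],[-0.013,-0.13,0.084,0,0,0,255],[-0.015,-0.145,0.092,0,0,0,255],[-0.016,-0.16,0.098,0,0,0,255],[-0.018,-0.175,0.1,0,0,0,255],[-0.02,-0.19,0.1,0,0,0,255],[-0.021,-0.2,0.1,0,0,0,255]]]'
python3 - <<'E'
from tgt import *
s=get_state();print(s["joint_positions"].round(3))
w=camera("wrist");cv2.imwrite("pics/w3.png",w[:,:,::-1])
t=camera("side");cv2.imwrite("pics/s3.png",t[:,:,::-1])
t=camera("top");cv2.imwrite("pics/t3.png",t[:,:,::-1])
E
```

```text
time: 6.73
ee_pos: [0.5931, -0.1002, 0.2089]
ee_rot: [-1.486, 1.648, 0.854]
contact_force: [0.5, 0.1, -3.1]
width: 0.0129
[-0.427  0.59   0.229 -0.97  -1.649  0.476]
```

View pics/s3.png

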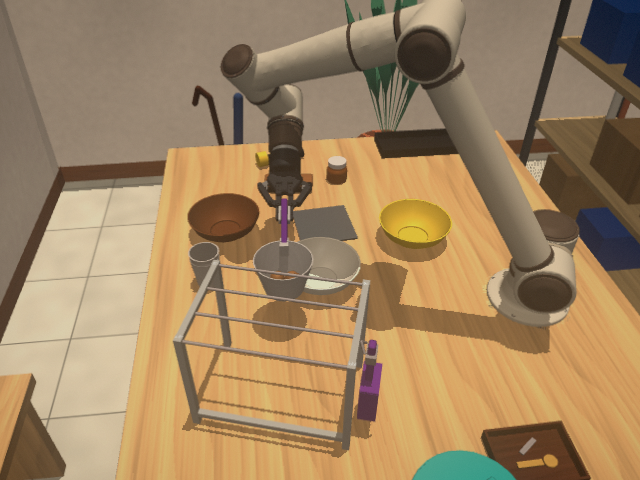

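View pics/t3.png

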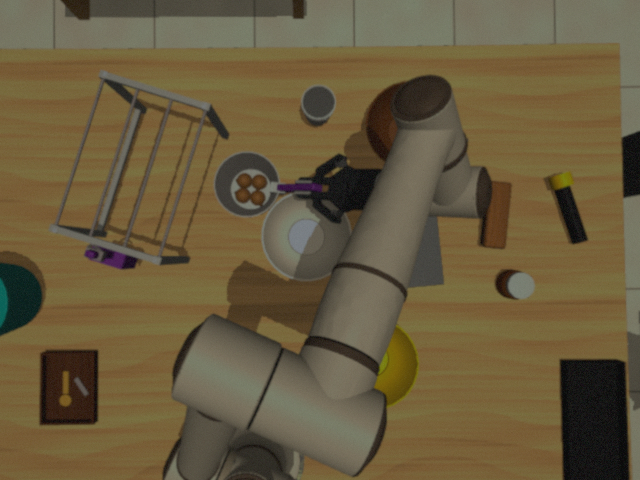

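View pics/w3.png

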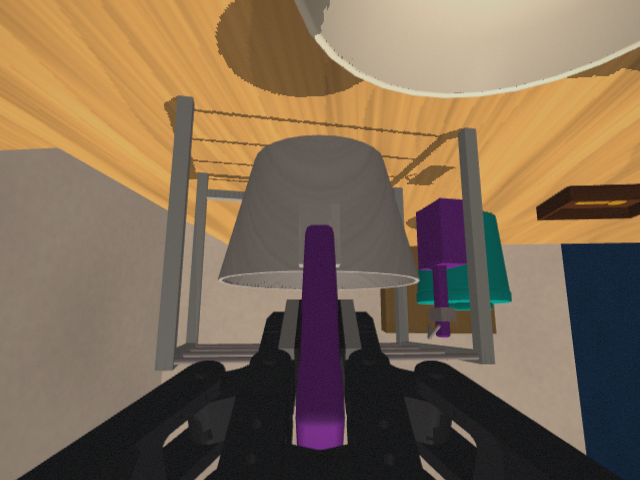

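```bash
cat > pour.py <<'E'
from tgt import *
p0,r0=target(); pot0=np.array([0.625,0.2005,0]); px=np.array([.104,.9946,0]);py=np.array([-.9946,.104,0]);Z=np.array([0,0,1.])
def geom(dR,tcp):   # dR world rotation from upright grasp orientation, tcp pos
    A=dR.as_matrix(); f=lambda v:tcp+A@(v-p0)
    a=np.linspace(0,2*np.pi,180)
    rim=np.array([f(pot0+.066*(np.cos(t)*px+np.sin(t)*py)+.085*Z) for t in a])
    foot=np.array([f(pot0+.045*(np.cos(t)*px+np.sin(t)*py)) for t in a])
    ax=A@Z
    return f(pot0),ax,rim[rim[:,2].argmin()],min(rim[:,2].min(),foot[:,2].min())
E
python3 - <<'E'
from pour import *
t=r0.as_matrix()[:,2]
for th in (-60,-75,-90,-105,-120,-135,-145):
    f,ax,lip,mz=geom(R.from_rotvec(np.radians(th)*t),np.zeros(3))
    print(th,"tilt",np.degrees(np.arccos(ax[2])).round(),"foot",f.round(3),"axis",ax.round(2),"lip",lip.round(3),"minz",mz.round(3))
print(t)
E
```

```text
-60 tilt 51.0 foot [ 0.051  0.104 -0.09 ] axis [-0.77 -0.14  0.62] lip [-0.055  0.085 -0.088] minz -0.125
-75 tilt 64.0 foot [ 0.056  0.109 -0.08 ] axis [-0.87 -0.23  0.44] lip [-0.046  0.083 -0.101] minz -0.12
-90 tilt 76.0 foot [ 0.058  0.115 -0.07 ] axis [-0.91 -0.34  0.25] lip [-0.034  0.079 -0.112] minz -0.113
-105 tilt 87.0 foot [ 0.057  0.121 -0.059] axis [-0.89 -0.46  0.06] lip [-0.022  0.081 -0.12 ] minz -0.12
-120 tilt 97.0 foot [ 0.053  0.127 -0.05 ] axis [-0.81 -0.57 -0.13] lip [-0.01   0.084 -0.126] minz -0.126
-135 tilt 106.0 foot [ 0.047  0.133 -0.041] axis [-0.69 -0.67 -0.28] lip [ 0.002  0.088 -0.129] minz -0.129
-145 tilt 111.0 foot [ 0.041  0.136 -0.037] axis [-0.58 -0.73 -0.36] lip [ 0.007  0.093 -0.129] minz -0.129
[ 0.09006461  0.86132942 -0.5       ]
```

```bash
python3 -m crank '[[[-0.002,-0.005,0.005,0,0,0,255],[-0.005,-0.015,0.01,-0.3,-2.6,1.5,255],[-0.008,-0.025,0.015,-0.8,-6.9,4,255],[-0.011,-0.035,0.018,-1.4,-12.1,7,255],[-0.014,-0.045,0.018,-1.9,-17.2,10,255],[-0.017,-0.055,0.018,-2.5,-22.4,13,255],[-0.02,-0.065,0.018,-3.1,-27.6,16,255],[-0.022,-0.073,0.018,-3.6,-32.7,19,255],[-0.023,-0.078,0.018,-4.1,-37.9,22,255],[-0.023,-0.08,0.018,-4.5,-41.3,24,255],[-0.023,-0.08,0.018,-4.5,-41.3,24,255],[-0.023,-0.08,0.018,-4.5,-41.3,24,255]]]'
python3 - <<'E'
from pour import *
s=get_state();print(s["joint_positions"].round(3))
d=R.from_rotvec(s["ee_rot"])*r0.inv();print(d.as_rotvec(degrees=True),[x.round(3) for x in geom(d,s["ee_pos"])[:3]])
t=camera("side");cv2.imwrite("pics/s4.png",cv2.resize(t[150:400,150:450],None,fx=2.4,fy=2.4,interpolation=cv2.INTER_CUBIC)[:,:,::-1])
E
```

```text
time: 7.88
ee_pos: [0.5706, -0.1775, 0.227]
ee_rot: [-1.935, 0.86, 0.376]
contact_force: [-0.4, -0.1, -2.8]
width: 0.0126
[-0.536  0.611  0.31  -0.931 -1.769  1.323]
[ -4.37512601 -41.42057537  23.99732193] [array([ 0.616, -0.076,  0.131]), array([-0.656, -0.075,  0.751]), array([ 0.511, -0.087,  0.151])]
```

View pics/s4.png

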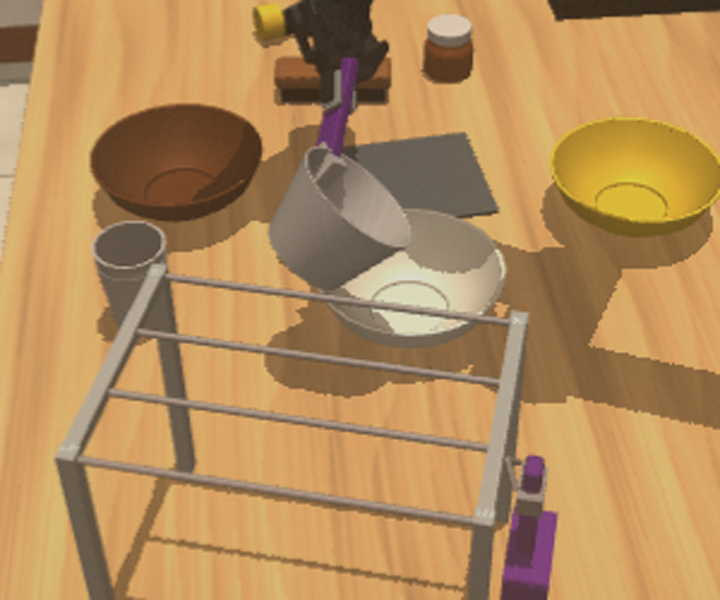

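```bash
python3 -m crank '[[[0,0,0,-0.4,-3.4,2,255],[0,0,0,-0.7,-6.9,4,255],[0,0,-0.002,-1.1,-10.3,6,255],[0,0,-0.004,-1.4,-13.8,8,255],[0,0,-0.006,-1.8,-17.2,10,255],[0,0,-0.008,-2.2,-20.7,12,255],[0,0,-0.01,-2.5,-24.1,14,255],[0,0,-0.01,-2.8,-26.7,15.5,255],[0,0,-0.01,-3.1,-29.3,17,255],[0,0,-0.01,-3.3,-31.9,18.5,255],[0,0,-0.01,-3.6,-34.4,20,255],[0,0,-0.01,-3.9,-37,21.5,255],[0,0,-0.01,-4.1,-39.6,23,255],[0,0,-0.01,-4.4,-42.2,24.5,255],[0,0,-0.01,-4.7,-44.8,26,255],[0,0,-0.01,-4.7,-44.8,26,255],[0,0,-0.01,-4.7,-44.8,26,255]]]'
python3 - <<'E'
from pour import *
s=get_state();print(s["joint_positions"].round(3))
d=R.from_rotvec(s["ee_rot"])*r0.inv();print(d.as_rotvec(degrees=True),[x.round(3) for x in geom(d,s["ee_pos"])[:3]])
t=camera("side");cv2.imwrite("pics/s5.png",cv2.resize(t[150:400,150:450],None,fx=2.4,fy=2.4,interpolation=cv2.INTER_CUBIC)[:,:,::-1])
t=camera("top");cv2.imwrite("pics/t5.png",t[:,:,::-1])
E
```

```text
time: 9.35
ee_pos: [0.5706, -0.1775, 0.2169]
ee_rot: [-2.097, -0.074, -0.17]
contact_force: [-0.2, 0.8, -3.5]
width: 0.0127
[-0.536  0.621  0.301 -0.93  -1.758  2.247]
[ -9.05343928 -86.23016789  49.95507565] [array([ 0.629, -0.058,  0.154]), array([-0.902, -0.416,  0.118]), array([ 0.545, -0.096,  0.099])]
```

View pics/s5.png

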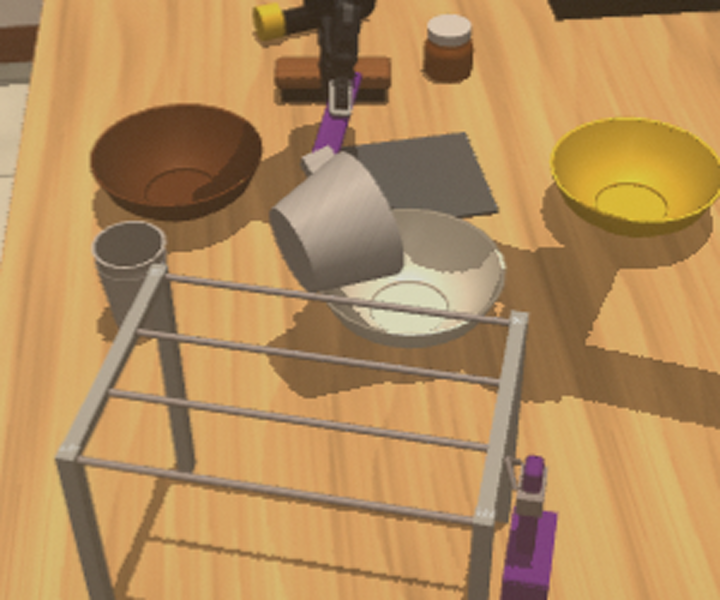

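View pics/t5.png

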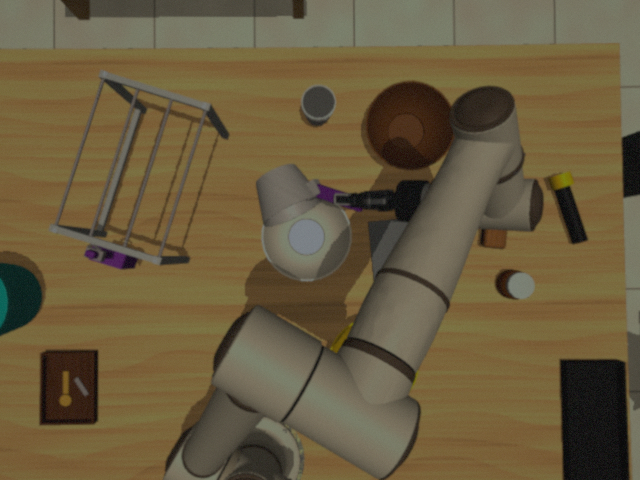

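```bash
python3 -m crank '[[[-0.002,0,0,-0.2,-1.7,1,255],[-0.004,0,0,-0.4,-3.4,2,255],[-0.006,0,0,-0.5,-5.2,3,255],[-0.008,0,0,-0.7,-6.9,4,255],[-0.01,0,0,-0.9,-8.6,5,255],[-0.012,0,0,-1.1,-10.3,6,255],[-0.014,0,0,-1.3,-12.1,7,255],[-0.016,0,0,-1.4,-13.8,8,255],[-0.018,0,0,-1.6,-15.5,9,255],[-0.02,0,0,-1.8,-17.2,10,255],[-0.02,0,0,-1.8,-17.2,10,255],[-0.02,0,0,-1.8,-17.2,10,255],[-0.02,0,0,-1.8,-17.2,10,255],[-0.02,0,0,-1.8,-17.2,10,255]]]'
python3 - <<'E'
from pour import *
s=get_state();print(s["joint_positions"].round(3))
d=R.from_rotvec(s["ee_rot"])*r0.inv();print(d.as_rotvec(degrees=True),[x.round(3) for x in geom(d,s["ee_pos"])[:3]])
t=camera("side");cv2.imwrite("pics/s6.png",cv2.resize(t[150:400,150:450],None,fx=2.4,fy=2.4,interpolation=cv2.INTER_CUBIC)[:,:,::-1])
t=camera("top");cv2.imwrite("pics/t6.png",cv2.resize(t[130:310,220:460],None,fx=3,fy=3)[:,:,::-1])
E
```

```text
time: 10.62
ee_pos: [0.5507, -0.178, 0.2169]
ee_rot: [-2.069, -0.442, -0.38]
contact_force: [-0.2, -0.2, -1.8]
width: 0.0129
[-0.55   0.6    0.257 -0.921 -1.755  2.623]
[ -10.86330003 -103.51465364   59.95696333] [array([ 0.604, -0.051,  0.167]), array([-0.813, -0.568, -0.128]), array([ 0.541, -0.093,  0.091])]
```

View pics/s6.png

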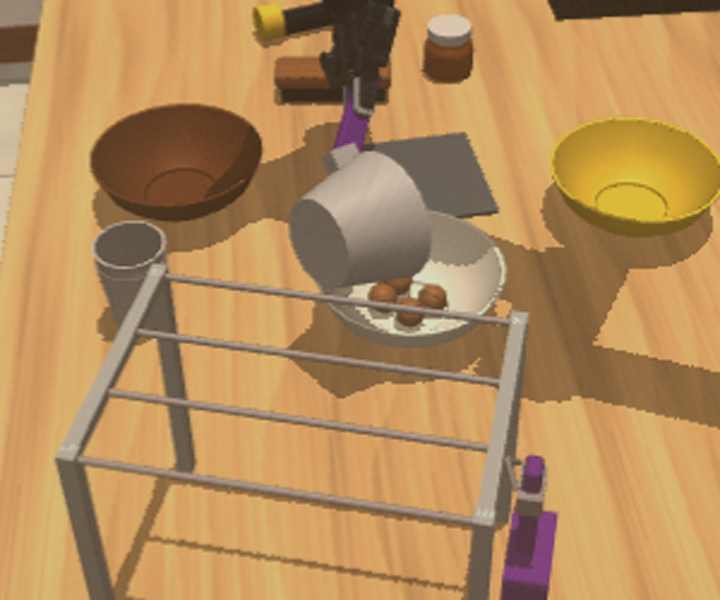

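View pics/t6.png

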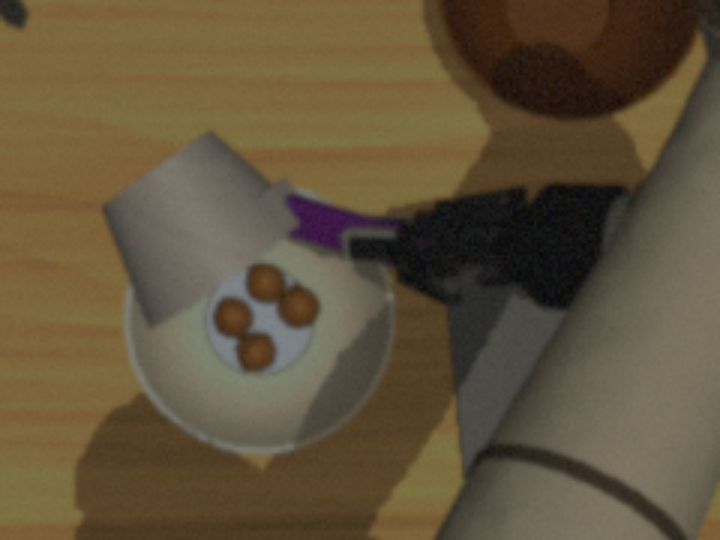

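All four walnuts lie on the bowl's floor (crop (265,283), (300,306), (233,316), (256,352)). I'll lift and bring the pot back upright.

```bash
python3 -m crank '[[[0,0,0.02,0,0,0,255],[0,0,0.05,0,0,0,255],[0,0,0.08,0.5,5.2,-3,255],[0,0,0.1,1.1,10.3,-6,255],[0,0,0.12,1.6,15.5,-9,255],[0,-0.01,0.12,2.2,20.7,-12,255],[0,-0.02,0.12,2.7,25.8,-15,255],[0,-0.03,0.12,3.2,31,-18,255],[0,-0.04,0.12,3.8,36.2,-21,255],[0,-0.05,0.12,4.3,41.3,-24,255],[-0.01,-0.06,0.12,4.9,46.5,-27,255],[-0.02,-0.07,0.12,5.4,51.7,-30,255],[-0.03,-0.08,0.12,5.9,56.8,-33,255],[-0.04,-0.09,0.12,6.5,62,-36,255],[-0.05,-0.1,0.12,7,67.2,-39,255],[-0.06,-0.11,0.12,7.6,72.4,-42,255],[-0.07,-0.12,0.12,8.1,77.5,-45,255],[-0.07,-0.13,0.12,8.6,82.7,-48,255],[-0.07,-0.14,0.12,9.4,89.6,-52,255],[-0.07,-0.14,0.12,9.4,89.6,-52,255]]]'
python3 - <<'E'
from pour import *
s=get_state();print(s["joint_positions"].round(3),s["ee_pos"])
for yaw in (-20,-30,-40):
    a=np.radians(yaw); Ry=R.from_rotvec([0,0,a]); hd=Ry.apply([-.104,-.9946,0])
    p,r=target(pot=(0.465,-.3465,.006),hd=hd[:2]); print(yaw,p,p-s["ee_pos"],turn(r))
E
```

```text
time: 12.38
ee_pos: [0.4802, -0.3195, 0.3362]
ee_rot: [-1.666, 1.402, 0.701]
contact_force: [0.1, 0.1, -2.1]
width: 0.0128
[-0.77   0.583  0.534 -0.913 -2.104  0.698] [ 0.48023836 -0.31949137  0.33618921]
-20 [ 0.42228566 -0.43419614  0.1155    ] [-0.05795271 -0.11470477 -0.22068921] [  3.91563811  13.36448306 -27.74246149]
-30 [ 0.40770631 -0.42544657  0.1155    ] [-0.07253205 -0.1059552  -0.22068921] [  5.10805591  13.08126339 -37.69251288]
-40 [ 0.3948678  -0.41429825  0.1155    ] [-0.08537056 -0.09480688 -0.22068921] [  6.29727386  12.72480355 -47.64139188]
```

```bash
python3 -m crank '[[[-0.01,-0.015,0,0.7,1.9,-5.4,255],[-0.02,-0.03,-0.01,1.5,3.7,-10.8,255],[-0.03,-0.045,-0.02,2.2,5.6,-16.2,255],[-0.04,-0.06,-0.04,2.9,7.5,-21.5,255],[-0.05,-0.075,-0.06,3.6,9.3,-26.9,255],[-0.06,-0.09,-0.08,4.4,11.2,-32.3,255],[-0.07,-0.1,-0.1,5.1,13.1,-37.7,255],[-0.073,-0.106,-0.12,5.1,13.1,-37.7,255],[-0.073,-0.106,-0.14,5.1,13.1,-37.7,255],[-0.073,-0.106,-0.15,5.1,13.1,-37.7,255],[-0.073,-0.106,-0.155,5.1,13.1,-37.7,255],[-0.073,-0.106,-0.155,5.1,13.1,-37.7,255],[-0.073,-0.106,-0.155,5.1,13.1,-37.7,255]]]'
python3 - <<'E'
from pour import *
s=get_state();print(s["joint_positions"].round(3),s["ee_pos"])
a=np.radians(-30); Ry=R.from_rotvec([0,0,a]); hd=Ry.apply([-.104,-.9946,0])
p,r=target(pot=(0.465,-.3465,.006),hd=hd[:2]); print(p-s["ee_pos"],turn(r))
for n in ("side","top","wrist"):
    t=camera(n);cv2.imwrite(f"pics/{n}7.png",t[:,:,::-1])
    if n=="side": cv2.imwrite("pics/s7c.png",cv2.resize(t[130:330,200:440],None,fx=3.2,fy=3.2,interpolation=cv2.INTER_CUBIC)[:,:,::-1])
E
```

```text
time: 13.47
ee_pos: [0.4081, -0.4239, 0.1825]
ee_rot: [-0.981, 1.908, 0.56]
contact_force: [-0.4, 0.1, -1.5]
width: 0.0129
[-1.044  0.641  0.24  -0.924 -1.699  0.563] [ 0.4080948  -0.42394811  0.18249471]
[-0.00038849 -0.00149846 -0.06699471] [ 0.17046353  0.21234935 -0.25022805]
```

View pics/s7c.png

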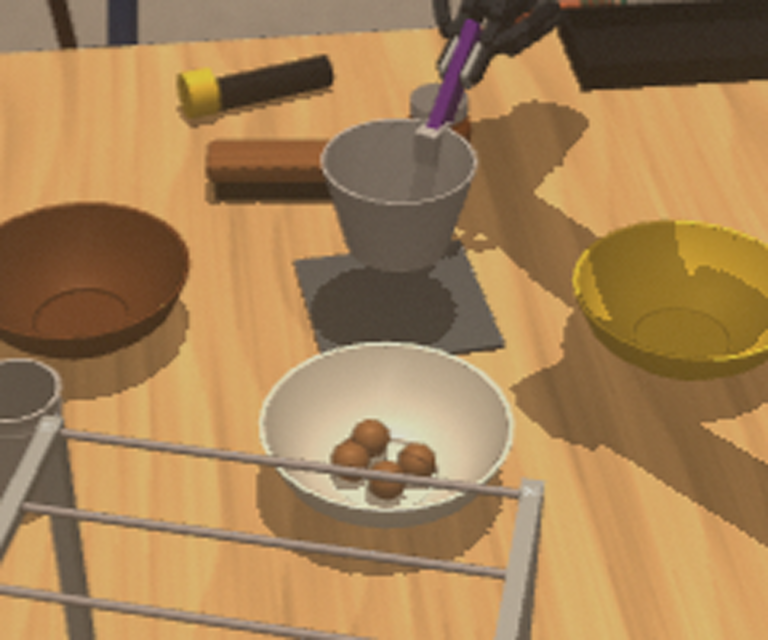

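View pics/wrist7.png

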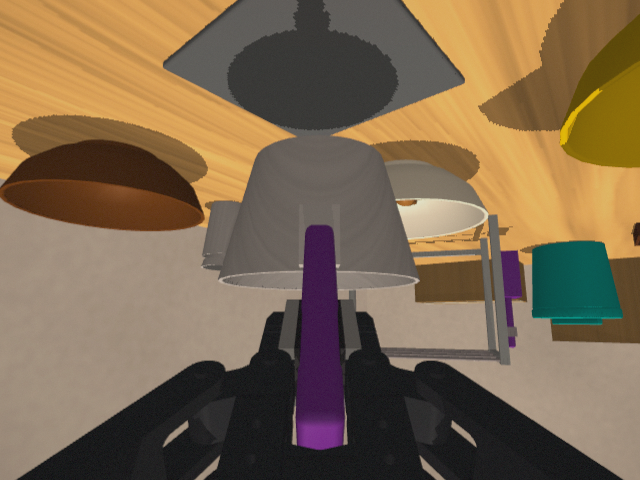

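View pics/top7.png

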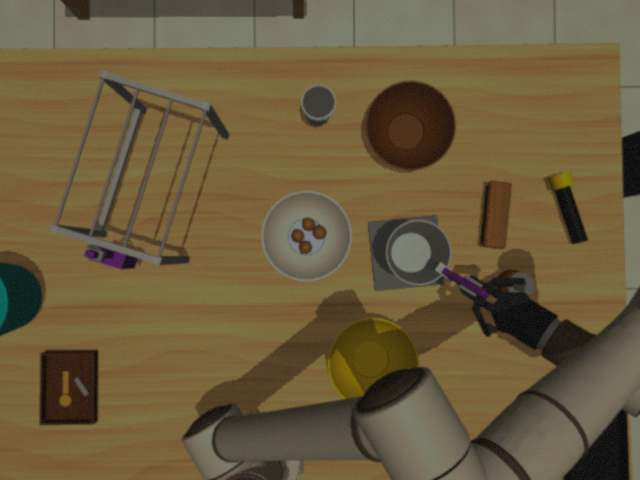

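```bash
python3 - <<'E'
from pour import *
print("jar",tri([("top",(520,285)),("side",(337,161))]))
print("rim ctr",atz("top",(418,251.5),.158))
print("mat", tri([("side",(322,224)),("top",(405,252))]))
a=np.radians(-30); hd=R.from_rotvec([0,0,a]).apply([-.104,-.9946,0])
p,r=target(pot=(0.465,-.3465,.006),hd=hd[:2]); t=r.as_matrix()[:,2];x=r.as_matrix()[:,0];y=r.as_matrix()[:,1]
jar=tri([("top",(520,285)),("side",(337,161))])
print("jar in tool frame at place",r.as_matrix().T@(jar-p), "tool z",t)
t=cv2.imread('pics/top7.png');cv2.imwrite("pics/t7c.png",cv2.resize(t[190:340,350:560],None,fx=3.7,fy=3.7,interpolation=cv2.INTER_CUBIC))
E
```

```text
jar [ 0.39171358 -0.58102432  0.06864832]
rim ctr [ 0.46594789 -0.34300487  0.158     ]
mat [ 0.46771505 -0.34557199  0.00569446]
jar in tool frame at place [ 0.10822835 -0.07843571 -0.09375365] tool z [ 0.50866295  0.70090085 -0.5       ]
```

View pics/t7c.png

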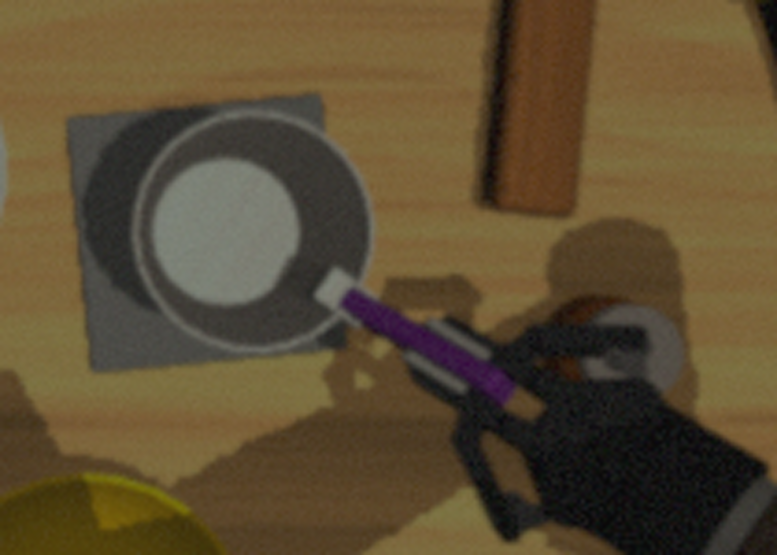

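```bash
python3 -m crank '[[[0,-0.0005,-0.006,0.2,0.2,-0.25,255],[0,-0.001,-0.014,0.2,0.2,-0.25,255],[0,-0.0015,-0.024,0.2,0.2,-0.25,255],[0,-0.0015,-0.034,0.2,0.2,-0.25,255],[0,-0.0015,-0.043,0.2,0.2,-0.25,255],[0,-0.0015,-0.05,0.2,0.2,-0.25,255],[0,-0.0015,-0.055,0.2,0.2,-0.25,255],[0,-0.0015,-0.058,0.2,0.2,-0.25,255],[0,-0.0015,-0.06,0.2,0.2,-0.25,255],[0,-0.0015,-0.06,0.2,0.2,-0.25,255],[0,-0.0015,-0.06,0.2,0.2,-0.25,255]]]'
python3 - <<'E'
from pour import *
s=get_state()
a=np.radians(-30); Ry=R.from_rotvec([0,0,a]); hd=Ry.apply([-.104,-.9946,0])
p,r=target(pot=(0.465,-.3465,.006),hd=hd[:2]); print(p-s["ee_pos"],turn(r),s["contact_force"],s["moment"])
t=camera("side");cv2.imwrite("pics/s8c.png",cv2.resize(t[150:270,250:390],None,fx=5,fy=5,interpolation=cv2.INTER_CUBIC)[:,:,::-1])
E
```

```text
time: 14.53
ee_pos: [0.4076, -0.4257, 0.1221]
ee_rot: [-0.972, 1.912, 0.563]
contact_force: [0.2, 0.7, -1.2]
width: 0.0128
[ 7.81048280e-05  2.17038581e-04 -6.56747873e-03] [-0.0713327  -0.03333364  0.07362009] [ 0.16751764  0.68107495 -1.19631036] [-2.00804935  1.43891293 -0.00432069]
```

View pics/s8c.png

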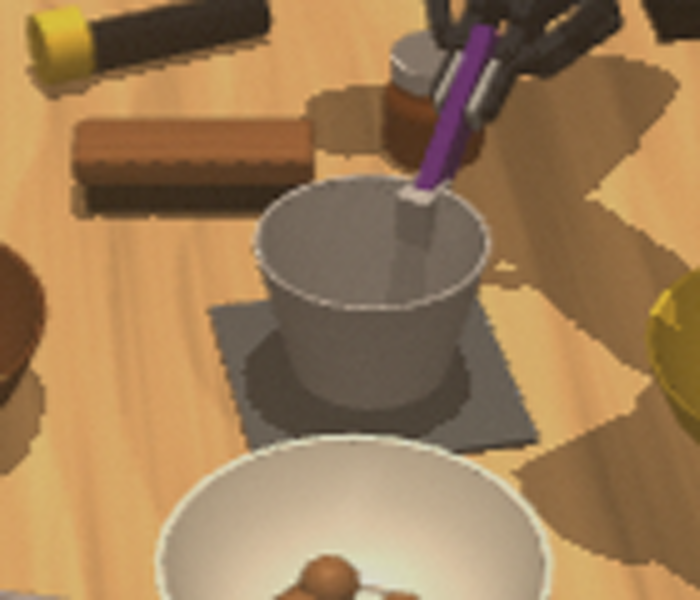

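```bash
python3 -m crank '[[[0,0,-0.001,0,0,0,255],[0,0,-0.002,0,0,0,255],[0,0,-0.003,0,0,0,255],[0,0,-0.004,0,0,0,255],[0,0,-0.005,0,0,0,255],[0,0,-0.0055,0,0,0,255],[0,0,-0.0055,0,0,0,255]]]'; python3 -m crank '[[[0,0,-0.0005,0,0,0,255],[0,0,-0.001,0,0,0,255],[0,0,-0.001,0,0,0,255]]]'
```

```text
time: 15.17
ee_pos: [0.4075, -0.4254, 0.1161]
ee_rot: [-0.972, 1.912, 0.564]
contact_force: [-0.1, -0.7, -1.6]
width: 0.0129
time: 15.42
ee_pos: [0.4075, -0.4255, 0.1153]
ee_rot: [-0.972, 1.912, 0.564]
contact_force: [0.0, 0.8, -1.4]
width: 0.0126
```

Not touching yet, so I'll continue in half-millimetre steps.

```bash
for i in 1; do python3 -m crank '[[[0,0,-0.0005,0,0,0,255],[0,0,-0.001,0,0,0,255],[0,0,-0.001,0,0,0,255]]]'; python3 -m crank '[[[0,0,-0.0005,0,0,0,255],[0,0,-0.001,0,0,0,255],[0,0,-0.001,0,0,0,255]]]'; done
```

```text
time: 15.67
ee_pos: [0.4074, -0.4256, 0.115]
ee_rot: [-0.973, 1.911, 0.564]
contact_force: [-0.3, -1.3, 2.1]
width: 0.0128
time: 15.92
ee_pos: [0.4073, -0.4258, 0.1148]
ee_rot: [-0.974, 1.91, 0.563]
contact_force: [-2.9, -1.8, 5.5]
width: 0.0129
```

Contact at a few newtons. Now ease the grip and open.

```bash
python3 -m crank '[[[0,0,0,0,0,0,255],[0,0,0,0,0,0,255],[0,0,0,0,0,0,255]]]' 20; python3 -m crank '[[[0,0,0,0,0,0,200],[0,0,0,0,0,0,180],[0,0,0,0,0,0,140],[0,0,0,0,0,0,100],[0,0,0,0,0,0,50],[0,0,0,0,0,0,0],[0,0,0,0,0,0,0],[0,0,0,0,0,0,0]]]' 20
python3 - <<'E'
from pour import *
for n in ("side","wrist"):
    t=camera(n);cv2.imwrite(f"pics/{n}9.png",t[:,:,::-1])
    if n=="side": cv2.imwrite("pics/s9c.png",cv2.resize(t[130:270,250:390],None,fx=4,fy=4,interpolation=cv2.INTER_CUBIC)[:,:,::-1])
E
```

```text
time: 16.17
ee_pos: [0.4073, -0.4258, 0.1148]
ee_rot: [-0.974, 1.91, 0.563]
contact_force: [-2.1, -1.7, 5.9]
width: 0.0129
time: 16.83
ee_pos: [0.4076, -0.4255, 0.1132]
ee_rot: [-0.972, 1.912, 0.564]
contact_force: [0.4, -0.0, 0.6]
width: 0.0856
```

View pics/s9c.png

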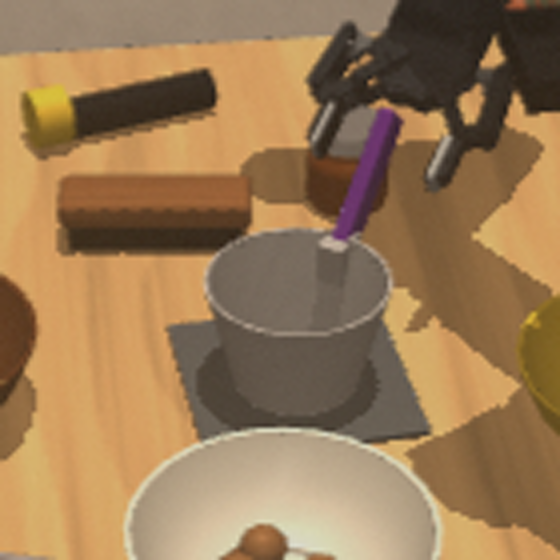

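View pics/wrist9.png

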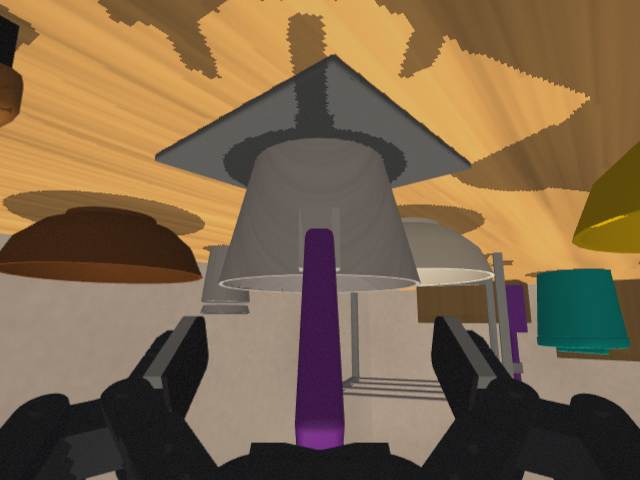

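```bash
python3 -m crank '[[[-0.004,-0.006,0.004,0,0,0,0],[-0.01,-0.014,0.01,0,0,0,0],[-0.02,-0.028,0.02,0,0,0,0],[-0.03,-0.042,0.03,0,0,0,0],[-0.04,-0.056,0.042,0,0,0,0],[-0.05,-0.07,0.055,0,0,0,0],[-0.06,-0.084,0.07,0,0,0,0],[-0.065,-0.09,0.09,0,0,0,0],[-0.065,-0.09,0.11,0,0,0,0],[-0.065,-0.09,0.13,0,0,0,0],[-0.065,-0.09,0.13,0,0,0,0],[-0.065,-0.09,0.13,0,0,0,0]]]'
python3 - <<'E'
from pour import *
for n in ("side","top"):
    t=camera(n);cv2.imwrite(f"pics/{n}10.png",t[:,:,::-1])
    if n=="top": cv2.imwrite("pics/t10c.png",cv2.resize(t[180:320,250:460],None,fx=3.7,fy=3.7,interpolation=cv2.INTER_CUBIC)[:,:,::-1])
E
```

```text
time: 17.93
ee_pos: [0.3418, -0.5166, 0.2452]
ee_rot: [-0.974, 1.913, 0.559]
contact_force: [-0.5, -0.0, -0.1]
width: 0.0854
```

View pics/t10c.png

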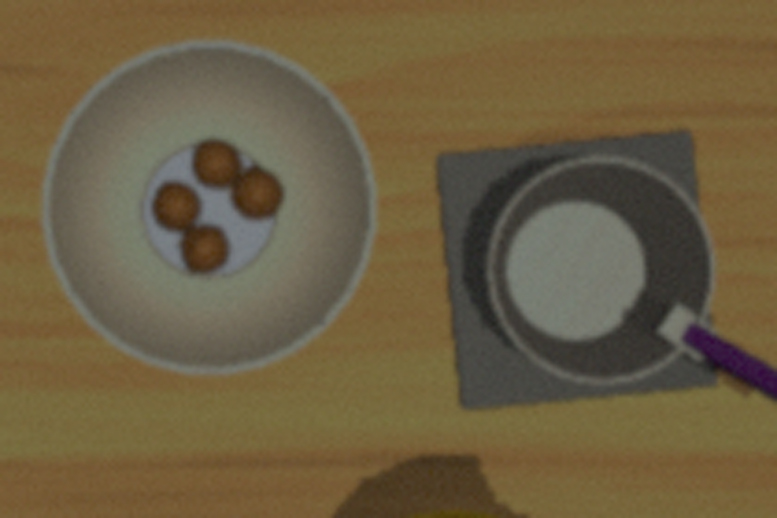

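View pics/side10.png

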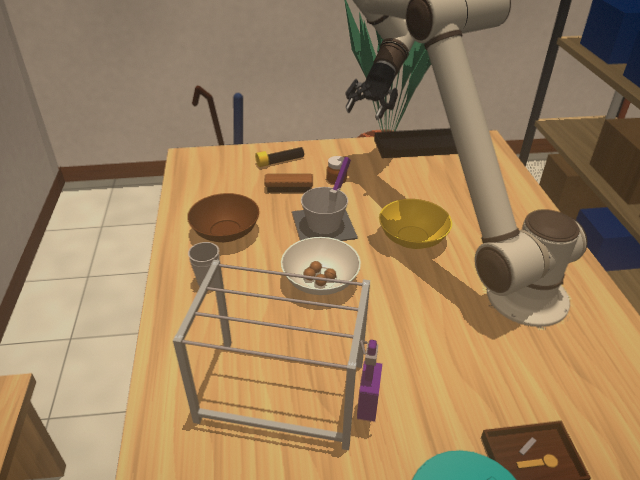

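```bash
python3 - <<'E'
from h import *
T=lambda x,y:(250+x/3.7-.3,180+y/3.7-.3)
print("rim",atz("top",T(601,269),.091),"floor",atz("top",T(576,270),.010))
m=[atz("top",T(*q),.006) for q in [(438,156),(690,130),(716,383),(461,408)]];c=np.mean(m,0)
u=(m[0]-m[3]);u/=np.linalg.norm(u);d=atz("top",T(601,269),.091)-c
print("mat",c,"pot in mat",d@u,np.cross(u,d)[2])
print("bowl",atz("top",T(210,207),.065))
E
```

```text
rim [ 0.46440767 -0.34454683  0.091     ] floor [ 0.46413511 -0.34525252  0.01      ]
mat [ 0.4647726  -0.34607102  0.006     ] pot in mat -0.0002467585831222373 0.0015477104501614083
bowl [ 0.50348432 -0.119077    0.065     ]
```

The pot is within 2 mm of the tile's centre and upright, and the bowl hasn't moved. Handing in.

```bash
python3 -c "
from cell import *
print(sign_off())"
```

```text
the job is handed in; nothing more can be done
None
```

I took the dipper out from under the rack by its purple handle and tipped all four walnuts into the white bowl. I then set the empty pot upright on the grey tile, let go, backed the arm clear and handed the job in. The robot's clock read about 18 s, against the 67 s limit.

- **Walnuts:** the last top picture shows all four on the floor of the bowl.
- **Bowl:** it measures at (0.503, -0.119), the same as at the start.
- **Pot:** its axis is about 2 mm from the tile's centre. The rim and floor centres line up to within 1 mm, so it stands upright.
- **Setting down:** the measured force at touchdown stayed around 6 N, against the 40 N limit.
- **Bystanders and arm:** the cups and brush look unmoved in the pictures, though I did not measure them again at the end. The arm was clear of everything, with no contact force.

None of my checks failed or disagreed. `sign_off()` gives no verdict, so I have no confirmation from the judge.

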